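Third hand: hold the preamplifier box against the sprung end plate

TASK

Take the bare-aluminium preamplifier box off the blue case and set it down flat between the white guide rails of the fixture, clear of the brass plate, with its black screw face towards that plate. Then slide it along the rails against the plate until the pointer stands in the green band, never letting it reach the red, keep it pressed there steadily for three seconds and finish while still holding it there with the fingers, so that I can drive the screws. Leave everything else on the bench where it is.

Things in the scene. Friction and masses are not known exactly. Their poses are not given: they have to be found in the camera images.
- box_mid (a point): Bare-aluminium box, 90 (x) x 50 (y) x 50 (z) mm, 0.2 to 0.45 kg; this point is its centre, 25 mm above its underside. +x: towards the black screw face; -x: towards the end with a round steel connector (12 mm proud); z up. Grip it across its 50 mm width (y). It starts on the blue case (40 mm high, centre 65 mm above the bench), +x roughly away from the robot, to the left or right of the yellow box.
- box_face (a point): Centre of the box's black screw face, 45 mm from box_mid along the box's +x.
- box: The same aluminium box; origin at the centre of its underside, same axes.
- fixture: Fixed fixture: steel base plate 320 (x) x 120 (y) x 12 (z) mm; origin at the centre of its underside, z up, +x the pressing direction (roughly away from the robot). White rails along x from -120 to +35 mm, inner faces at y = -29 and +29 mm, 8 mm thick, tops 22 mm above the bench (a box has 4 mm play each side). Grey gauge housing at x = 90 to 150 mm, 70 mm wide, 55 mm high, scale on top.
- channel (a point): Point on the base plate's upper surface (12 mm above the bench), midway between the rails; the fixture's origin shifted by -45 mm along its x; axes as the fixture. A box centred over this point has its screw face 40 mm short of the brass plate.
- stop (a joint): Travel of the sprung brass plate along the fixture's +x, m: 0 at rest, 0.036 at its end. Spring 0.4 N per mm, no preload: about 7 N at 0.018; it pushes back what is let go. The black cross-bar pointer moves with the plate over the scale: white from 0, green 0.012 to 0.024, orange 0.024 to 0.030, red from 0.030 on.
- stop_face (a point): Centre of the brass plate's face that the box is pressed against; it moves with the plate. At rest it is 40 mm from the fixture's origin along +x, 37 mm above the bench. The plate is 52 mm wide, 43 mm tall (15 to 58 mm above the bench), 8 mm thick.
- sparebox_mid (a point): Yellow box of the same shape on the blue case, to be left alone; this point is its centre.
- screwdriver_grip (a point): Red-handled screwdriver, 200 mm long, lying on the bench to the left of the fixture; point on its handle. Leave alone.
- probe: Brass-coloured round radiation probe, head 80 mm across and 30 mm high, handle reaching 163 mm from the head's centre; origin under the head's centre. Leave alone.
- tape: White tape roll lying flat, 90 mm across, 19 mm high; origin under its centre. Leave alone.
- jar: Amber jar with black cap, 60 mm across, 85 mm high; origin under its centre. Leave alone.
- specimen: White dish 90 mm across with a rock, about 32 mm high; origin under its centre. Leave alone.
- screwtray: Orange tray with screws, 70 x 50 x 18 mm; origin under its centre. Leave alone.
Mind the look-alikes: they are no part of the job. Leave any purple look-alike of the box alone.

How it is judged:
By the outcome, as a careful person would: the job done as asked, in the order asked, and still so for the second after the job is handed in, while the arm keeps its last pose, push and grip.
It also fails if it takes over 48 s, if anything falls off the work surface, if the arm or the gripper's body presses on something with over 40 N, if the wrist force passes 120 N, or if a joint passes its speed limit or range.

ROBOT

A 6-joint arm with a two-finger parallel gripper is mounted at the origin on the work surface. World frame = base frame: x ahead of the robot, y to its left, z up, the work surface at z = 0. Lengths are in m, angles in degrees, forces in N, time in s.
With the tool pointing down it reaches from about 0.4 to 0.825 m from the base axis. Payload 7 kg.
Tool frame: the origin (TCP) lies at the very end of the fingers, on their centre line; the grasp point (between the pads) lies 19 mm behind it (ctrl.tcp_to_grasp is the distance from the TCP to the grasp point, in m); z points along the fingers, y is the direction in which the jaws open and shut (so a half turn about z gives the same grasp; the last joint's range is limited). The gripper opens to 88 mm and grips with 3 to 60 N. Pads are 19 mm wide; open, the fingers measure 130 mm over their backs; the gripper's body (78 mm by 193 mm) begins 47 mm behind the grasp point.
Start: joints at [82.397, 20.546, 0.682, 0, -70.136, -16.507], TCP at [0.276, 0.616, 0.227] pointing down, gripper open.
Joint ranges: [-176.03, 176.03], [-82.01, 121.73], [-58.28, 71.71], [-173.87, 95.51], [-174.79, -0.11], [-173.66, 173.66]. Speed limits (degrees/s): [136.94, 136.94, 172.46, 180, 180, 180].

INTERFACE

Orientations are given as [roll, pitch, yaw] about the fixed x, y, z axes, in that order (R = Rz(yaw) Ry(pitch) Rx(roll)).
In Python, from plant import ctrl gives the robot as it stands.
- The arm moves only by the tool jog_arm, never from a script. Its argument "commands" is a list of rows, each an object of numbers: "x", "y", "z": the shift along the tool's x, y, z in cm; "roll": the turn about the tool's z in rad. In form: [{"x": .., "y": .., "z": .., "roll": ..}, ...]. A call has 1 to 12 rows; each row shifts and turns the commanded pose from where the row before left it, along the tool's axes as they then stand; what a row does not reach is not made up. A row lasts 1/10 s, in which the tool goes at most 50 mm and 8.59 degrees, less where a joint would pass 70% of its speed; a pose out of reach is approached as far as the arm can. A call is refused whole if a number of a shift passes 5 or a number of a turn 0.15, either way. A call with a gripper value outside its range is refused whole. "gripper" is the finger opening in cm, from 0 to 8.76, set as the call begins (left out, the last holds). The fingers move at their own pace and stop on an object; the grip force is fixed at half the most. Time passes only in rows, so rows that do not move let the fingers close. It gives the time, the measured TCP pose, the force and the opening at its end, in the units of the state.
- ctrl.get_obs(): the state, without advancing time (a new reading comes with each control period).
- ctrl.snapshot(name): name is "scene" or "top"; returns a dict with "image" (480x640x3 uint8, red, green, blue), "mtx" (3x3 intrinsics, pixels), "k1" (the pictures are not rectified: a ray, as slopes to the right and down, at radius r is drawn at 1 + k1 r^2 times it, then the intrinsics apply), "position" and "orientation" of the camera in the world. Camera axes: x right, y up, looking along -z (the intrinsics and any distortion apply to the point x, -y, -z); pixel columns grow to the right and rows downward; lengths in m; the calibration is good to about 2 mm. A picture is of the moment at which its call begins. There is no depth.
- ctrl.close_job(): hands the job in, once; it reports no verdict.
Trained networks look in the newest picture that a camera, given by its name, has taken for a name from the list of things; names that differ only in an ending like _2 or _b are one class to them, and where a whole thing is asked for, a point or a joint stands for the part that bears it (a point fixed in the world has none). Each returns a list of dicts, best first, with "confidence" (0 to 1); they miss things now and then, are a little off and sometimes report something else, mostly with a low value. They report only what shows in the picture. A call takes as long as a camera call. They do not tell look-alikes from the thing itself.
- ctrl.search_frame(camera, query): "position" ([column, row] as shares, 0 to 1, of the picture: columns of its width, rows of its height, amid what is visible of it).
- ctrl.regions_of(camera, query): "mask" (480x640 bool, what is visible of it) and "position" ([column, row] as shares, 0 to 1, of the picture: columns of its width, rows of its height, amid what is visible of it).
The state is a dict: "clock": time; "joint_pos": joint angles; "qvel": joint speeds; "tau": joint torques, N m; "tool_pos": TCP position; "orientation": TCP orientation; "force": force on the tool from outside, world axes, zero at the start; "moment": the same for the moment, N m; "opening": finger opening in m.
Only numpy, scipy, OpenCV 4.12 (cv2) and the standard library are available. Lean on these libraries where they do the work, as an engineer would, in place of code of your own. Each camera call takes 0.05 s, during which the arm holds its last target.

## Working session

There is one attempt and no reset: what is moved stays moved. The work goes in short steps, Python scripts to look and compute and a tool call to move; the robot and the scene stay as the last step left them, time stands still between calls to the robot, and variables do not carry over. Pictures are saved under pics/ and viewed, and the job is handed in when it is done.

Besides the shell and the picture viewer there is one more tool, called as name(argument=value, ...) on one line, values as JSON. jog_arm: Moves the arm, as the interface text tells. Its arguments: {"type":"object","properties":{"commands":{"type":"array"},"gripper":{"type":"number"}},"required":["commands"]}

```bash
ls; mkdir -p pics; cat > h.py <<'E'
import numpy as np, cv2
from plant import ctrl
from scipy.spatial.transform import Rotation as R
def camR(s):
    o=np.array(s["orientation"],float)
    return o if o.shape==(3,3) else (R.from_euler('xyz',o,degrees=True).as_matrix() if o.size==3 else None)
def ray(s,uv):
    K=np.array(s["mtx"],float);k=s["k1"]
    p=cv2.undistortPoints(np.array([[uv]],float),K,np.array([k,0,0,0.]))[0,0]
    return camR(s)@np.array([p[0],-p[1],-1.])
def onz(s,uv,z):
    d=ray(s,uv);c=np.array(s["position"]);return c+d*(z-c[2])/d[2]
def proj(s,P):
    P=np.atleast_2d(P);q=(P-np.array(s["position"]))@camR(s)
    q=np.c_[q[:,0],-q[:,1],-q[:,2]]
    return cv2.projectPoints(q,np.zeros(3),np.zeros(3),np.array(s["mtx"],float),np.array([s["k1"],0,0,0.]))[0][:,0]
def save(im,n,crop=None,f=1):
    im=im[:,:,::-1]
    if crop: a,b,c,d=crop; im=im[b:d,a:c]
    if f!=1: im=cv2.resize(im,None,fx=f,fy=f,interpolation=cv2.INTER_CUBIC)
    cv2.imwrite('pics/'+n,im)
E
python3 - <<'E'
from h import *
import pickle
for n in("scene","top"):
    s=ctrl.snapshot(n); save(s["image"],n+"0.png"); pickle.dump(s,open(n+"0.pkl","wb"))
    print(n,s["mtx"],s["k1"],s["position"],s["orientation"])
    for q in("box_mid","box_face","fixture","stop_face","sparebox_mid","probe","jar"):
        print(q,[(np.round(np.array(d["position"])*[640,480],1).tolist(),round(d["confidence"],2)) for d in ctrl.search_frame(n,q)])
print(ctrl.get_obs())
E
```

```text
pics
scene [[551.50022278   0.         318.45655017]
 [  0.         551.50022278 237.69804381]
 [  0.           0.           1.        ]] -0.14434567808500007 [ 0.90142093 -0.67797128  1.37673603] [30.03673228 -0.59623967 30.52263439]
box_mid [([183.6, 357.4], 0.92), ([266.2, 320.1], 0.62)]
box_face [([267.0, 320.3], 0.79), ([186.1, 364.2], 0.77)]
fixture [([352.9, 189.9], 0.73)]
stop_face [([372.1, 193.1], 0.66)]
sparebox_mid [([289.8, 267.6], 0.57)]
probe [([396.0, 278.5], 0.61)]
jar [([327.0, 364.2], 0.64), ([394.4, 281.7], 0.55), ([309.4, 116.7], 0.19)]
top [[603.10481227   0.         322.59230741]
 [  0.         603.10481227 240.41375192]
 [  0.           0.           1.        ]] -0.018199117704507876 [ 0.41214804 -0.0182328   1.62072903] [  4.87045486  -0.38175436 -90.04634391]
box_mid [([423.7, 243.2], 0.96), ([494.3, 292.9], 0.59)]
box_face [([424.2, 242.3], 0.96), ([494.9, 289.5], 0.55)]
fixture [([236.8, 254.5], 0.8), ([165.8, 346.4], 0.74)]
stop_face [([427.2, 349.6], 0.61), ([234.7, 229.9], 0.5), ([425.6, 244.1], 0.18)]
sparebox_mid [([364.3, 252.2], 0.96)]
probe [([433.6, 334.0], 0.68), ([310.5, 156.0], 0.65)]
jar [([428.1, 176.2], 0.59)]
{'clock': 0.8, 'joint_pos': array([ 8.23982336e+01,  2.05449481e+01,  6.81791440e-01,  1.43920181e-03,
       -7.01365336e+01, -1.65087271e+01]), 'qvel': array([ 0.00450146,  0.06523996,  0.01556268, -0.02931602,  0.06707923,
        0.0263244 ]), 'tau': array([ 1.45781989e-03, -5.82287693e+01,  2.93280566e+01,  7.00277612e+00,
        1.24706313e-02, -7.34614673e-06]), 'tool_pos': array([0.27573263, 0.61608808, 0.22658045]), 'orientation': array([-1.79999318e+02, -1.20976280e-03, -2.41100044e+01]), 'force': array([-0.55010338,  0.18820329,  0.66434673]), 'moment': array([-0.02871234,  0.01618923, -0.05109227]), 'opening': 0.08778147572542112}
```

View pics/scene0.png

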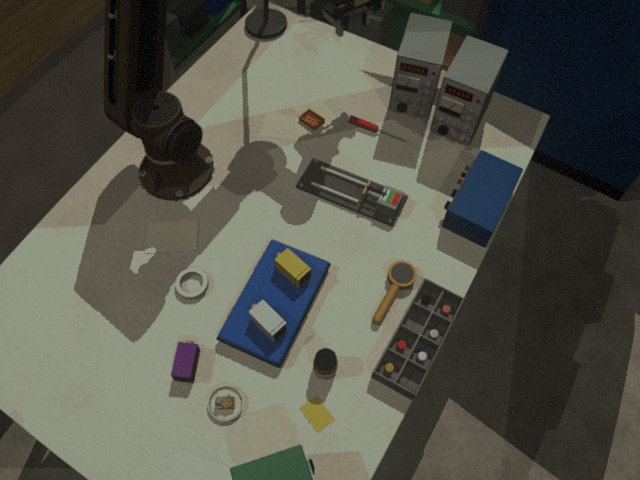

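View pics/top0.png

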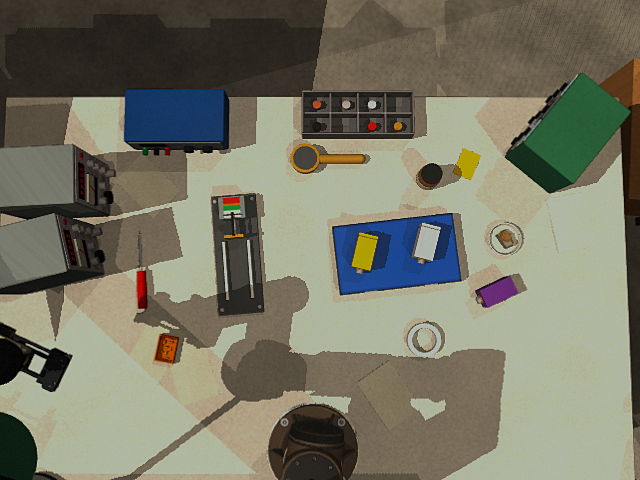

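```bash
python3 - <<'E'
from h import *
import pickle
s=pickle.load(open("top0.pkl","rb")); save(s["image"],"top0c.png",(330,150,530,310),4); save(s["image"],"top0f.png",(140,150,340,380),2.6)
s=pickle.load(open("scene0.pkl","rb")); save(s["image"],"scene0c.png",(130,230,330,400),4)
E
```

```text
(no output)
```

View pics/top0c.png

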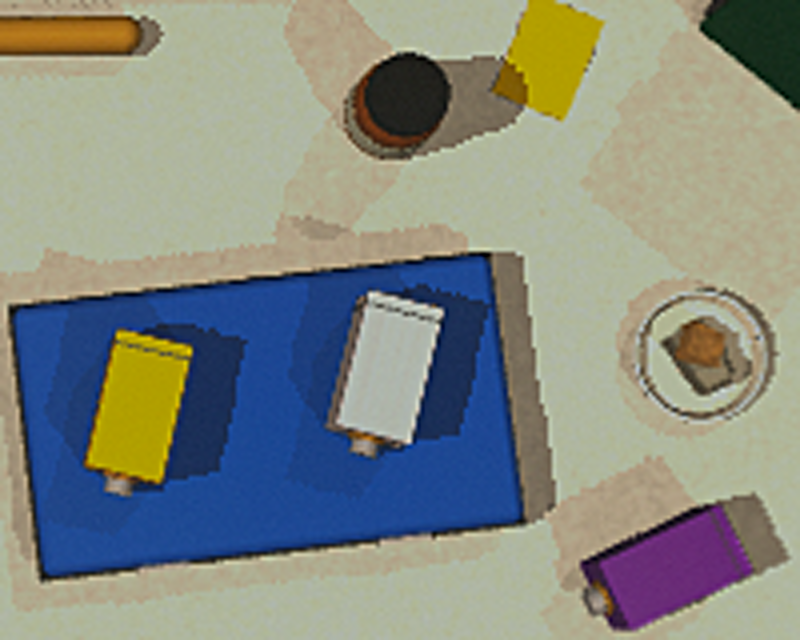

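View pics/top0f.png

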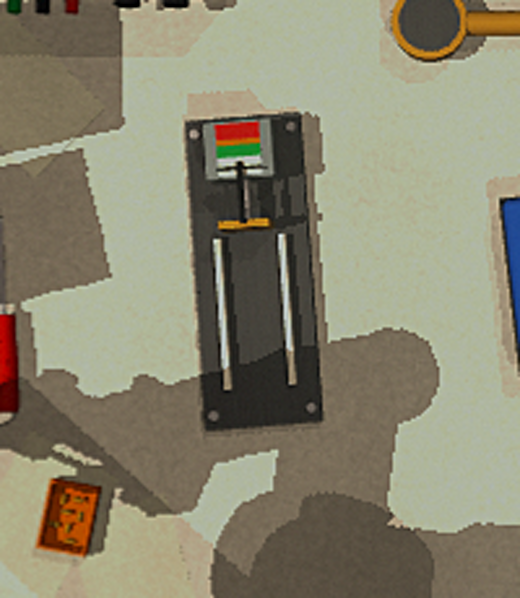

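View pics/scene0c.png

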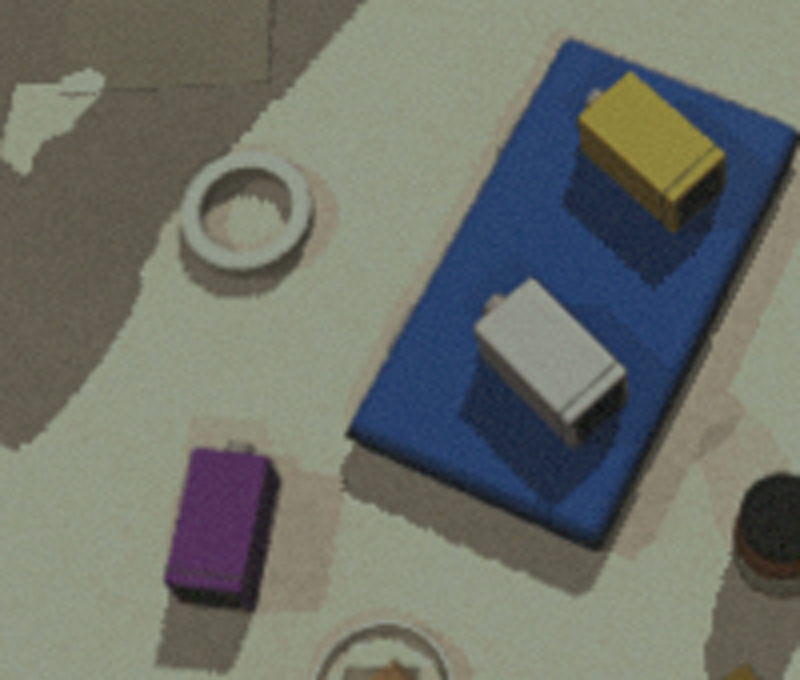

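Look-alikes in the top view: the bare-aluminium box at (427,242), the yellow box at (365,252) and the purple box at (497,291). By the description I choose the aluminium one. In the crop its connector end points towards the robot and its black screw face away from it. Next I measure it and the fixture.

```bash
cat > m.py <<'E'
from h import *
import pickle
S={n:pickle.load(open(n+"0.pkl","rb")) for n in("top","scene")}
def rect(P):
    r=cv2.minAreaRect((P[:,:2]*1000).astype(np.float32)); b=cv2.boxPoints(r)
    return np.round(r[0],1),np.round(r[1],1),round(r[2],1),np.round(b,0).tolist()
def comp(m,uv):
    n,l=cv2.connectedComponents(m.astype(np.uint8)); return l==l[int(uv[1]),int(uv[0])]
def edges(s,m,z):
    c=max(cv2.findContours(m.astype(np.uint8),0,cv2.CHAIN_APPROX_NONE)[0],key=len)[:,0].astype(float)
    return np.array([onz(s,p,z) for p in c])
for n,uv,th in(("top",(427,242),130),("scene",(267,317),100)):
    s=S[n];im=s["image"].astype(int)
    hsv=cv2.cvtColor(s["image"],cv2.COLOR_RGB2HSV)
    m=(hsv[:,:,2]>th)&(hsv[:,:,1]<70)
    x,y=uv; w=np.zeros_like(m); w[y-40:y+40,x-32:x+32]=1
    c=comp(m&w,uv); print(n,"box",hsv[y,x],c.sum(),rect(edges(s,c,.09)))
E
python3 m.py
python3 - <<'E'
from h import *
import pickle
s=pickle.load(open("scene0.pkl","rb")); save(s["image"],"scene0f.png",(280,150,420,235),5.5)
s=pickle.load(open("top0.pkl","rb")); save(s["image"],"top0g.png",(200,185,275,325),4.2)
E
```

```text
top box [ 49  15 183] 650 (array([ 540.2, -294.7]), array([48.3, 88.5]), 75.1, [[491.0, -307.0], [577.0, -329.0], [589.0, -283.0], [504.0, -260.0]])
scene box [ 41  19 148] 669 (array([ 537.9, -291.2]), array([48.6, 94.9]), 75.4, [[486.0, -303.0], [578.0, -327.0], [590.0, -280.0], [498.0, -256.0]])
```

View pics/scene0f.png

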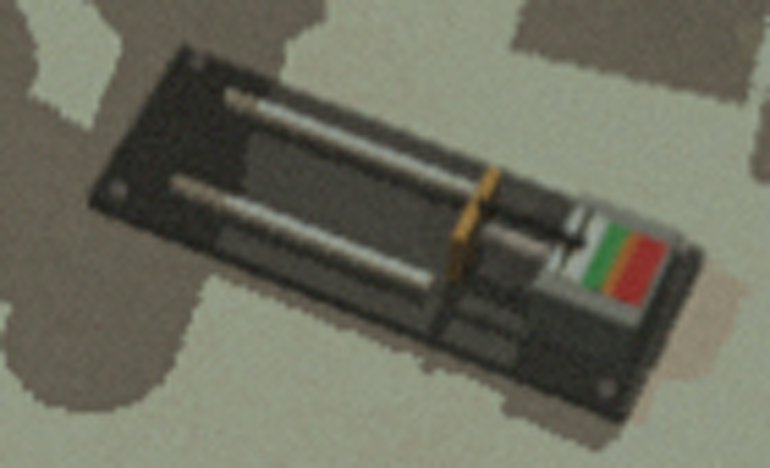

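View pics/top0g.png

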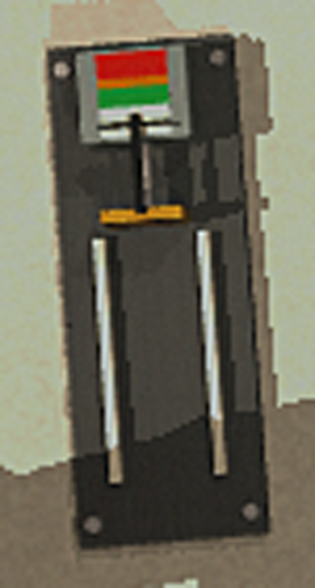

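```bash
cat > fx.py <<'E'
from h import *
import pickle
from scipy.optimize import least_squares
S={n:pickle.load(open(n+"0.pkl","rb")) for n in("top","scene")}
def T(p,P): 
    P=np.array(P,float);c,s=np.cos(p[2]),np.sin(p[2]);return np.c_[p[0]+c*P[:,0]-s*P[:,1],p[1]+s*P[:,0]+c*P[:,1],P[:,2]]
M=[(.035,.033,.022),(-.12,.033,.022),(.035,-.033,.022),(-.12,-.033,.022),(.16,.06,.012),(.16,-.06,.012),(-.16,-.06,.012),(-.16,.06,.012)]
top=np.array([(98,240),(115,482),(203,232),(220,475),(50,40),(232,35),(268,533),(80,547)])/4.2+[199.6,184.6]
sc=np.array([(478,192),(230,97),(432,285),(175,183),(703,250),(622,420),(92,203),(185,47)])/5.5+[279.6,149.6]
px={"top":top,"scene":sc}
for ns in(("top",),("scene",),("top","scene")):
    f=lambda p:np.concatenate([(proj(S[n],T(p,M))-px[n]).ravel() for n in ns])
    r=least_squares(f,[.5,.2,0],loss='soft_l1')
    print(ns,np.round(r.x[:2]*1000,1),np.degrees(r.x[2]).round(2)); print(np.round(f(r.x).reshape(-1,2),1).tolist())
B=[(.045,.025,.09),(.045,-.025,.09),(-.045,-.025,.09),(-.045,.025,.09)]
p=[.5397,-.2935,np.radians(-15)]
for n in S:
    for lab,PP,MM in(("fit",r.x,M),("box",p,B)):
        q=proj(S[n],T(PP,MM))
        im=S[n]["image"]
        x0,y0=q.min(0).astype(int)-15;x1,y1=q.max(0).astype(int)+15
        c=cv2.resize(im[y0:y1,x0:x1],None,fx=4,fy=4,interpolation=cv2.INTER_CUBIC).copy()
        for a in q: cv2.circle(c,tuple(np.round((a-[x0-.5,y0-.5])*4).astype(int).tolist()),2,(255,0,255),-1)
        save(c,f"ov_{n}_{lab}.png")
E
python3 fx.py
python3 -c "
import cv2,numpy as np
L=[cv2.imread('pics/ov_%s_box.png'%n) for n in('top','scene')]
h=max(i.shape[0] for i in L);cv2.imwrite('pics/ovb.png',np.hstack([cv2.copyMakeBorder(i,0,h-i.shape[0],0,5,0) for i in L]))"
```

```text
('top',) [514.4 199.6] 4.32
[[0.3, -0.7], [-0.1, 0.1], [0.1, -0.7], [-0.1, -0.2], [-0.6, 1.8], [0.6, -0.3], [0.1, 0.3], [-0.4, 0.4]]
('scene',) [516.  201.3] 4.76
[[0.5, 0.5], [-0.8, -0.4], [0.1, -0.1], [-0.2, -0.4], [0.9, 0.4], [0.9, 0.1], [-0.9, -0.3], [-0.4, -0.0]]
('top', 'scene') [515.1 200.2] 4.49
[[0.0, -1.0], [-0.2, -0.2], [-0.2, -1.0], [-0.2, -0.5], [-1.0, 1.7], [0.2, -0.6], [0.0, -0.0], [-0.4, 0.2], [0.1, 0.7], [-1.1, -0.4], [-0.4, 0.1], [-0.6, -0.4], [0.4, 0.8], [0.3, 0.4], [-1.4, -0.4], [-0.7, -0.1]]
```

View pics/ovb.png

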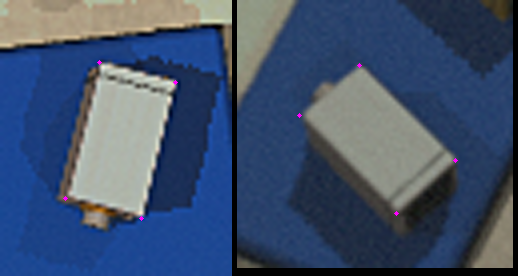

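View pics/ov_top_fit.png

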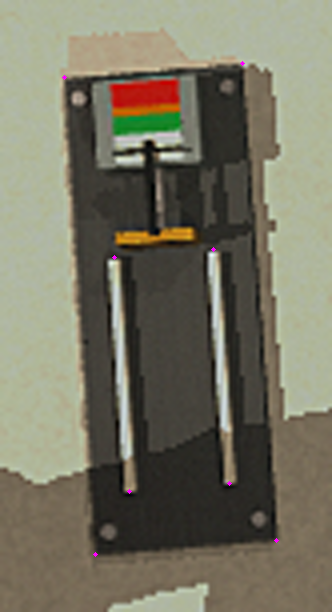

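Both views agree. The box is at (0.540, -0.2935) with yaw -15°, and the fixture is at (0.515, 0.200) with yaw 4.4°. Both overlays sit on the edges. Starting the approach.

jog_arm(commands=[{"roll": -0.08},{"roll": -0.079},{"x": 4,"y": 2.5},{"x": 4,"y": 3},{"x": 4,"y": 3},{"x": 4,"y": 3},{"x": 4,"y": 3},{"x": 4,"y": 3},{"x": 4,"y": 3},{"x": 4,"y": 3},{"x": 4,"y": 3},{"x": 4,"y": 3}], gripper=8.76)

```text
validation failed for argument at $.co...
```

jog_arm(commands=[{"x": 3,"y": 3},{"x": 3,"y": 3},{"x": 3,"y": 3.5},{"y": 4.5},{"y": 4.5},{"y": 4.5},{"y": 4.5},{"y": 4.5},{"y": 4.5},{"y": 4.5},{"y": 4},{"y": 3}])

```text
validation failed for argument at $.co...
```

jog_arm(commands=[{"y": 1},{},{}])

```text
validation failed for argument at $.co...
```

jog_arm(commands=[{"x": 0,"y": 0,"z": 0,"roll": -0.08},{"x": 0,"y": 0,"z": 0,"roll": -0.079},{"x": 4,"y": 2.5,"z": 0,"roll": 0},{"x": 4,"y": 3,"z": 0,"roll": 0},{"x": 4,"y": 3,"z": 0,"roll": 0},{"x": 4,"y": 3,"z": 0,"roll": 0},{"x": 4,"y": 3,"z": 0,"roll": 0},{"x": 4,"y": 3,"z": 0,"roll": 0}], gripper=8.76)

```text
clock: 1.6
tool_pos: [0.4632, 0.3833, 0.2269]
orientation: [-180.0, -0.0, -15.0]
force: [1.6, 0.4, -0.5]
opening: 0.0875
```

jog_arm(commands=[{"x": 3,"y": 4,"z": 0,"roll": 0},{"x": 3,"y": 4,"z": 0,"roll": 0},{"x": 3,"y": 4,"z": 0,"roll": 0},{"x": 3,"y": 4,"z": 0,"roll": 0},{"x": 3,"y": 4,"z": 0,"roll": 0},{"x": 2,"y": 4.5,"z": 0,"roll": 0},{"x": 2,"y": 4.5,"z": 0,"roll": 0},{"x": 2,"y": 4.5,"z": 0,"roll": 0},{"x": 2,"y": 4.5,"z": 0,"roll": 0},{"x": 1,"y": 4.5,"z": 0,"roll": 0},{"x": 1,"y": 4.5,"z": 0,"roll": 0},{"x": 0,"y": 4.5,"z": 0,"roll": 0}])

```text
clock: 2.8
tool_pos: [0.5707, -0.1793, 0.2264]
orientation: [180.0, -0.0, -15.0]
force: [0.4, 0.3, 0.4]
opening: 0.0874
```

jog_arm(commands=[{"x": 0,"y": 4.5,"z": 0,"roll": 0},{"x": 0,"y": 4.5,"z": 0,"roll": 0},{"x": 0,"y": 3,"z": 0,"roll": 0},{"x": 0,"y": 0,"z": 0,"roll": 0},{"x": 0,"y": 0,"z": 0,"roll": 0}])

```text
clock: 3.3
tool_pos: [0.5391, -0.2938, 0.2265]
orientation: [-180.0, 0.0, -15.1]
force: [0.4, 0.8, -1.1]
opening: 0.088
```

jog_arm(commands=[{"x": 0,"y": 0,"z": 3,"roll": 0},{"x": 0,"y": 0,"z": 4,"roll": 0},{"x": 0,"y": 0,"z": 3.6,"roll": 0},{"x": 0,"y": 0,"z": 1.5,"roll": 0},{"x": 0,"y": 0,"z": 0,"roll": 0}])

```text
clock: 3.8
tool_pos: [0.5382, -0.2915, 0.103]
orientation: [-180.0, 0.3, -14.9]
force: [-0.4, -0.4, 1.3]
opening: 0.0873
```

```bash
python3 - <<'E'
from h import *
s=ctrl.snapshot("scene"); save(s["image"],"s1.png",(180,230,340,390),4)
E
```

```text
(no output)
```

View pics/s1.png

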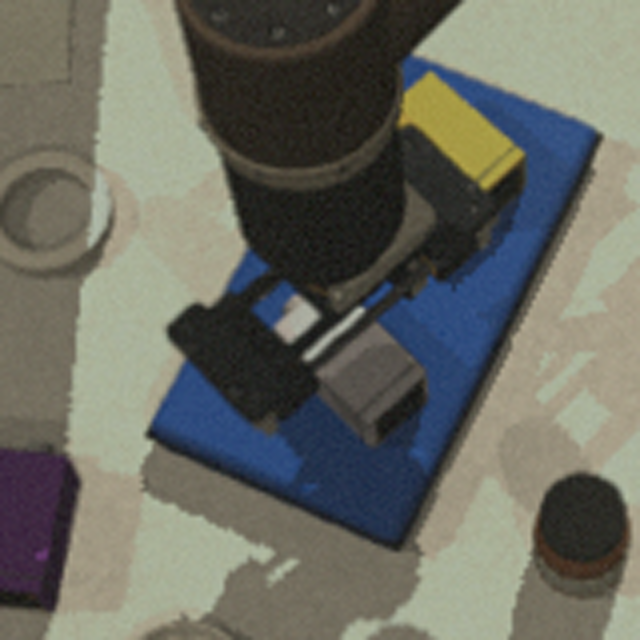

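The aluminium box (black face at lower right, about (410,420) in the crop) lies between the open fingers, and the yellow box is clear of them. I go down 4.5 cm and close.

jog_arm(commands=[{"x": 0.1,"y": 0.1,"z": 1.5,"roll": 0},{"x": 0,"y": 0,"z": 1.5,"roll": 0},{"x": 0,"y": 0,"z": 1,"roll": 0},{"x": 0,"y": 0,"z": 0.4,"roll": 0},{"x": 0,"y": 0,"z": 0,"roll": 0}])

```text
clock: 4.35
tool_pos: [0.5404, -0.2942, 0.0619]
orientation: [180.0, -0.0, -15.0]
force: [0.1, -0.5, -0.4]
opening: 0.0877
```

jog_arm(commands=[{"x": 0,"y": 0,"z": 0,"roll": 0},{"x": 0,"y": 0,"z": 0,"roll": 0},{"x": 0,"y": 0,"z": 0,"roll": 0},{"x": 0,"y": 0,"z": 0,"roll": 0},{"x": 0,"y": 0,"z": 0,"roll": 0},{"x": 0,"y": 0,"z": 0,"roll": 0},{"x": 0,"y": 0,"z": 0,"roll": 0},{"x": 0,"y": 0,"z": 0,"roll": 0},{"x": 0,"y": 0,"z": 0,"roll": 0},{"x": 0,"y": 0,"z": 0,"roll": 0}], gripper=3)

```text
clock: 5.35
tool_pos: [0.5403, -0.2943, 0.0617]
orientation: [-180.0, -0.0, -15.0]
force: [0.4, 1.9, 3.6]
opening: 0.0498
```

jog_arm(commands=[{"x": 0,"y": 0,"z": -0.5,"roll": 0},{"x": 0,"y": 0,"z": -1.5,"roll": 0},{"x": 0,"y": 0,"z": -2,"roll": 0},{"x": 0,"y": 0,"z": -3,"roll": 0},{"x": 0,"y": 0,"z": -2,"roll": 0},{"x": 0,"y": 0,"z": -1,"roll": 0},{"x": 0,"y": 0,"z": 0,"roll": 0},{"x": 0,"y": 0,"z": 0,"roll": 0}])

```text
clock: 6.15
tool_pos: [0.5393, -0.2941, 0.1604]
orientation: [-180.0, 0.1, -15.0]
force: [-1.0, 0.6, -3.9]
opening: 0.05
```

```bash
python3 - <<'E'
from h import *
s=ctrl.snapshot("scene"); save(s["image"],"s2.png",(180,230,340,390),4)
o=ctrl.get_obs(); print(o["tool_pos"],o["orientation"],o["force"],o["opening"],o["clock"])
E
```

```text
[ 0.53914101 -0.29402799  0.15998581] [-1.79981508e+02  1.42033216e-01 -1.50204487e+01] [ 0.37983197 -0.15867562 -3.38527023] 0.049802801378507455 6.2
```

View pics/s2.png

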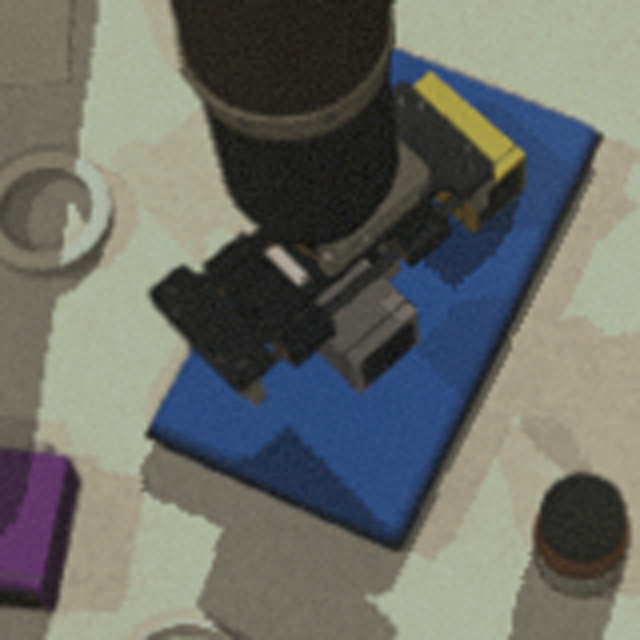

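Lift confirmed: the box hangs level, about 3.5 N, opening 50 mm. Turning it and carrying it to the channel.

jog_arm(commands=[{"x": 0,"y": 0,"z": 0,"roll": -0.085},{"x": 0,"y": 0,"z": 0,"roll": -0.085},{"x": 0,"y": 0,"z": 0,"roll": -0.085},{"x": 0,"y": 0,"z": 0,"roll": -0.085},{"x": -0.5,"y": -2,"z": 0,"roll": 0},{"x": -0.5,"y": -3,"z": 0,"roll": 0},{"x": -0.5,"y": -4,"z": 0,"roll": 0},{"x": -0.5,"y": -4,"z": 0,"roll": 0},{"x": -0.5,"y": -4,"z": 0,"roll": 0},{"x": -0.5,"y": -4,"z": 0,"roll": 0},{"x": 0,"y": -4,"z": 0,"roll": 0},{"x": 0,"y": -4,"z": 0,"roll": 0}])

```text
clock: 7.4
tool_pos: [0.4863, -0.0063, 0.1605]
orientation: [180.0, 0.1, 4.5]
force: [0.8, -0.4, -2.9]
opening: 0.0499
```

jog_arm(commands=[{"x": 0,"y": -4,"z": 0,"roll": 0},{"x": 0,"y": -4,"z": 0,"roll": 0},{"x": 0,"y": -4,"z": 0,"roll": 0},{"x": 0,"y": -4,"z": 0,"roll": 0},{"x": 0,"y": -2.5,"z": 0,"roll": 0},{"x": 0,"y": -1.5,"z": 0,"roll": 0},{"x": 0,"y": -0.5,"z": 0,"roll": 0},{"x": 0,"y": 0,"z": 0,"roll": 0},{"x": 0,"y": 0,"z": 0,"roll": 0},{"x": 0,"y": 0,"z": 0,"roll": 0}])

```text
clock: 8.4
tool_pos: [0.4715, 0.1957, 0.1614]
orientation: [180.0, 0.0, 4.4]
force: [-0.4, -0.1, -2.3]
opening: 0.0499
```

jog_arm(commands=[{"x": 0,"y": -0.1,"z": 2,"roll": 0},{"x": 0,"y": 0,"z": 3,"roll": 0},{"x": 0,"y": 0,"z": 2.5,"roll": 0},{"x": 0,"y": 0,"z": 1.5,"roll": 0},{"x": 0,"y": 0,"z": 0.6,"roll": 0},{"x": 0,"y": 0,"z": 0,"roll": 0},{"x": 0,"y": 0,"z": 0,"roll": 0}])

```text
clock: 9.1
tool_pos: [0.4721, 0.1979, 0.0664]
orientation: [-180.0, -0.1, 4.5]
force: [0.1, -0.8, -2.5]
opening: 0.0499
```

```bash
cat > look.py <<'E'
from h import *
import sys,pickle
k=sys.argv[1]
for n,c,f in(("scene",(270,110,430,250),4),("top",(170,170,310,340),3.5)):
    s=ctrl.snapshot(n); pickle.dump(s,open(n+k+".pkl","wb")); save(s["image"],n+k+".png",c,f)
o=ctrl.get_obs(); print(o["tool_pos"],o["orientation"],o["force"],o["opening"],o["clock"])
E
python3 look.py 3
```

```text
[0.4721175  0.1981634  0.06663183] [-1.79935891e+02 -9.24925369e-02  4.47845310e+00] [ 0.60917291  1.43835266 -1.8528358 ] 0.04972274802089546 9.2
```

View pics/scene3.png

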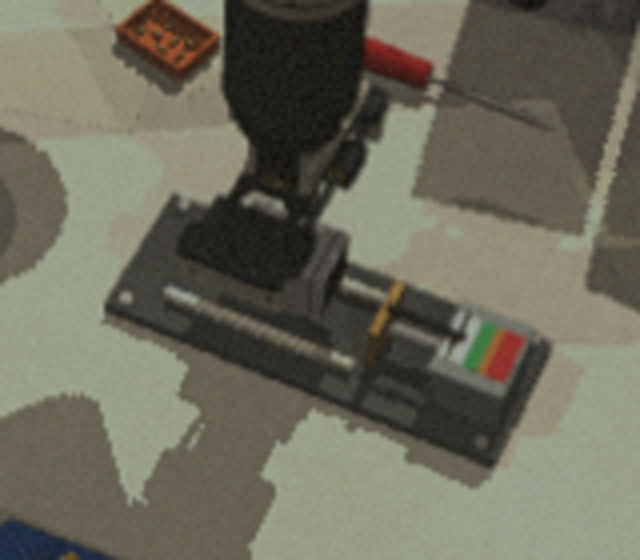

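View pics/top3.png

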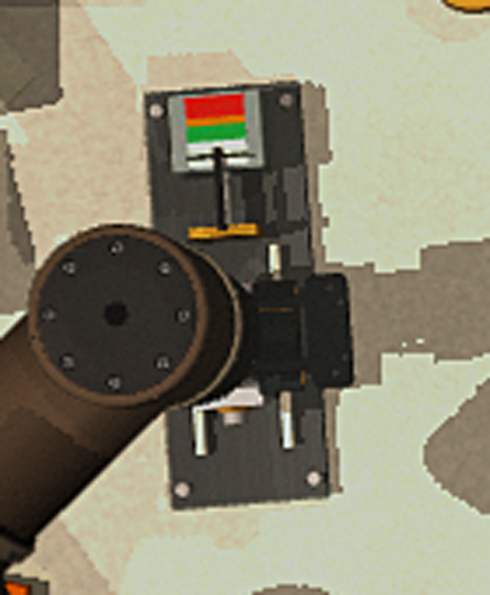

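```bash
python3 - <<'E'
from h import *
import pickle
s=pickle.load(open("top3.pkl","rb"))
p=onz(s,(170+232/3.5-.4,170+416/3.5-.4),.075); print(p)
a=np.radians(4.45);d=p[:2]-[.515,.2];print("fixture xy",d@[np.cos(a),np.sin(a)],d@[-np.sin(a),np.cos(a)])
save(s["image"],"top3c.png",(205,265,275,315),9)
E
```

```text
[0.42077273 0.19289427 0.075     ]
fixture xy -0.09449454574406461 0.0002267011442929995
```

View pics/top3c.png

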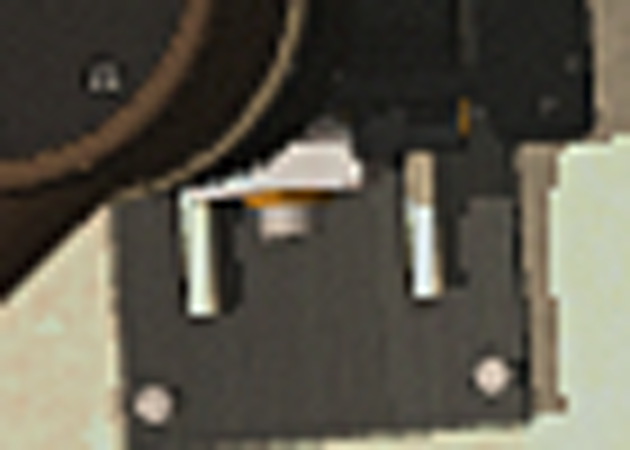

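The connector is within 0.3 mm of the channel's midline, so I lower slowly.

jog_arm(commands=[{"x": 0,"y": 0,"z": 0.8,"roll": 0},{"x": 0,"y": 0,"z": 0.8,"roll": 0},{"x": 0,"y": 0,"z": 0.6,"roll": 0},{"x": 0,"y": 0,"z": 0.4,"roll": 0},{"x": 0,"y": 0,"z": 0.3,"roll": 0},{"x": 0,"y": 0,"z": 0.1,"roll": 0},{"x": 0,"y": 0,"z": 0,"roll": 0}])

```text
clock: 9.9
tool_pos: [0.4715, 0.1978, 0.0354]
orientation: [180.0, 0.0, 4.5]
force: [0.3, 0.3, -3.4]
opening: 0.0497
```

jog_arm(commands=[{"x": 0,"y": 0,"z": 0.1,"roll": 0},{"x": 0,"y": 0,"z": 0,"roll": 0}])

```text
clock: 10.1
tool_pos: [0.4715, 0.1978, 0.0347]
orientation: [-180.0, -0.0, 4.5]
force: [0.1, -0.1, -2.5]
opening: 0.0495
```

jog_arm(commands=[{"x": 0,"y": 0,"z": 0.1,"roll": 0},{"x": 0,"y": 0,"z": 0,"roll": 0}])

```text
clock: 10.3
tool_pos: [0.4716, 0.1979, 0.0337]
orientation: [-180.0, -0.0, 4.5]
force: [-0.4, -0.1, -1.7]
opening: 0.0498
```

jog_arm(commands=[{"x": 0,"y": 0,"z": 0.05,"roll": 0},{"x": 0,"y": 0,"z": 0,"roll": 0}])

```text
clock: 10.5
tool_pos: [0.4716, 0.1979, 0.0337]
orientation: [-180.0, -0.0, 4.5]
force: [-2.2, -0.9, 5.2]
opening: 0.0498
```

jog_arm(commands=[{"x": 0,"y": 0,"z": 0.05,"roll": 0},{"x": 0,"y": 0,"z": 0,"roll": 0}])

```text
clock: 10.7
tool_pos: [0.4716, 0.1979, 0.0337]
orientation: [-180.0, -0.0, 4.5]
force: [-4.6, -1.1, 9.7]
opening: 0.05
```

Contact with the base plate at z = 0.0337, as expected. I let go so that it settles flat, then look.

jog_arm(commands=[{"x": 0,"y": 0,"z": -0.1,"roll": 0},{"x": 0,"y": 0,"z": 0,"roll": 0},{"x": 0,"y": 0,"z": 0,"roll": 0},{"x": 0,"y": 0,"z": 0,"roll": 0},{"x": 0,"y": 0,"z": 0,"roll": 0}], gripper=6.5)

```text
clock: 11.2
tool_pos: [0.4714, 0.1977, 0.0334]
orientation: [180.0, 0.0, 4.5]
force: [-0.6, -1.0, 0.2]
opening: 0.0651
```

```bash
python3 look.py 4; python3 -c "
import cv2,numpy as np
a=cv2.imread('pics/scene4.png');b=cv2.imread('pics/top4.png');a=cv2.resize(a,(400,350));b=cv2.resize(b,(390,474));cv2.imwrite('pics/c4.png',np.hstack([cv2.copyMakeBorder(a,0,124,0,5,0),b]))"
```

```text
[0.47144118 0.19776437 0.03347014] [1.79993459e+02 5.80257140e-03 4.48227914e+00] [-0.05364215 -0.29555935 -0.1972448 ] 0.06490478101434542 11.3
```

View pics/c4.png

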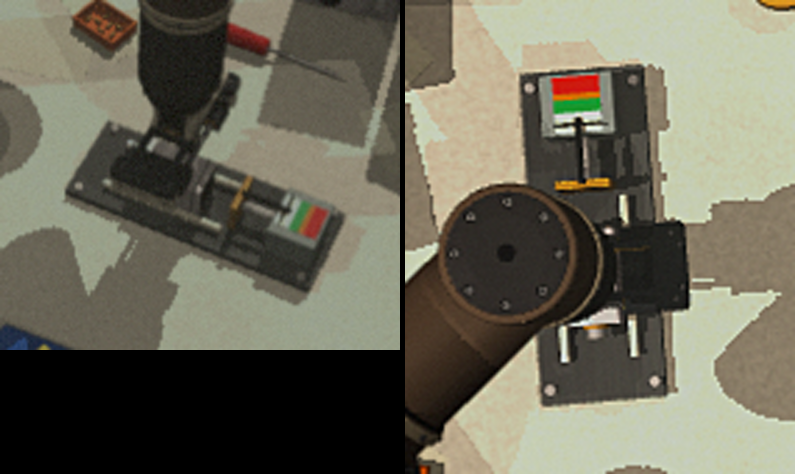

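View pics/scene4.png

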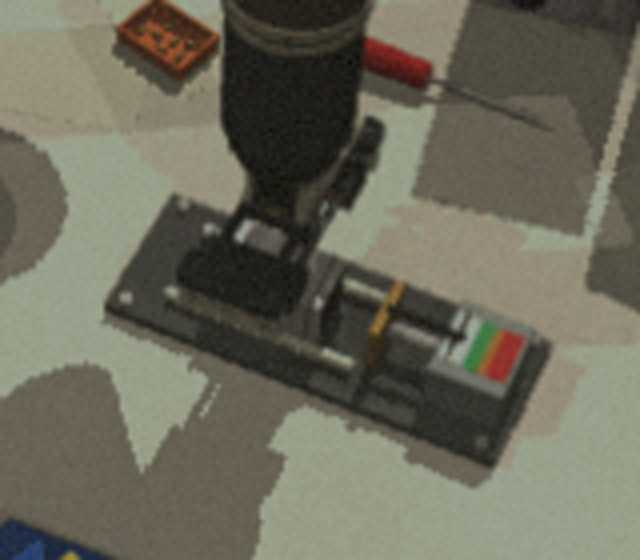

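The box sits flat between the rails with its face short of the plate and the pointer at zero. I lower 4 mm and regrip.

jog_arm(commands=[{"x": 0,"y": 0,"z": 0.2,"roll": 0},{"x": 0,"y": 0,"z": 0.2,"roll": 0},{"x": 0,"y": 0,"z": 0,"roll": 0}])

```text
clock: 11.6
tool_pos: [0.4712, 0.1976, 0.0292]
orientation: [180.0, 0.0, 4.5]
force: [0.3, -0.4, 0.9]
opening: 0.065
```

jog_arm(commands=[{"x": 0,"y": 0,"z": 0,"roll": 0},{"x": 0,"y": 0,"z": 0,"roll": 0},{"x": 0,"y": 0,"z": 0,"roll": 0},{"x": 0,"y": 0,"z": 0,"roll": 0},{"x": 0,"y": 0,"z": 0,"roll": 0},{"x": 0,"y": 0,"z": 0,"roll": 0}], gripper=3)

```text
clock: 12.2
tool_pos: [0.4715, 0.1978, 0.0296]
orientation: [-180.0, -0.0, 4.5]
force: [-0.3, -0.7, -0.6]
opening: 0.0497
```

jog_arm(commands=[{"x": 0.2,"y": 0,"z": 0,"roll": 0},{"x": 0.4,"y": 0,"z": 0,"roll": 0},{"x": 0.5,"y": 0,"z": 0,"roll": 0},{"x": 0.5,"y": 0,"z": 0,"roll": 0},{"x": 0.5,"y": 0,"z": 0,"roll": 0},{"x": 0.5,"y": 0,"z": 0,"roll": 0},{"x": 0.4,"y": 0,"z": 0,"roll": 0},{"x": 0.2,"y": 0,"z": 0,"roll": 0},{"x": 0,"y": 0,"z": 0,"roll": 0}])

```text
clock: 13.1
tool_pos: [0.5038, 0.2001, 0.0296]
orientation: [180.0, 0.0, 4.5]
force: [-2.6, -1.3, 5.1]
opening: 0.0496
```

jog_arm(commands=[{"x": 0.3,"y": 0,"z": 0,"roll": 0},{"x": 0.3,"y": 0,"z": 0,"roll": 0},{"x": 0.3,"y": 0,"z": 0,"roll": 0},{"x": 0.3,"y": 0,"z": 0,"roll": 0},{"x": 0.3,"y": 0,"z": 0,"roll": 0},{"x": 0,"y": 0,"z": 0,"roll": 0},{"x": 0,"y": 0,"z": 0,"roll": 0}])

```text
clock: 13.8
tool_pos: [0.5177, 0.2011, 0.0296]
orientation: [180.0, 0.1, 4.5]
force: [-8.1, -0.4, 8.1]
opening: 0.05
```

```bash
python3 look.py 5
```

```text
[0.51772131 0.20105211 0.02958723] [1.79962046e+02 8.33209845e-02 4.47732301e+00] [-7.68901445 -0.98471689  8.17292632] 0.04991893249506084 13.9
```

View pics/scene5.png

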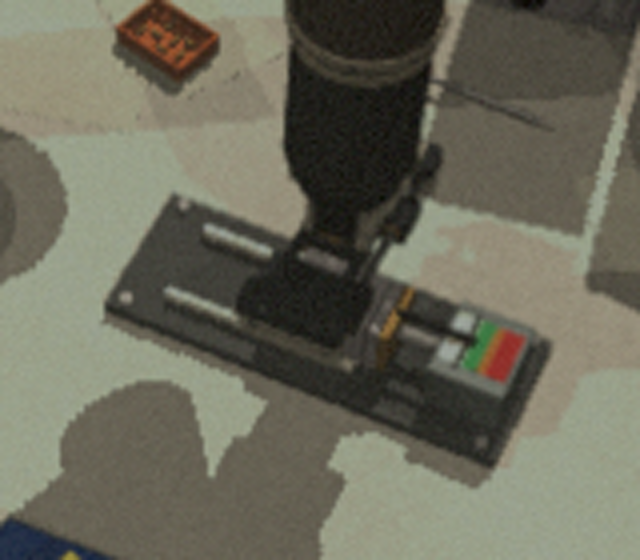

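View pics/top5.png

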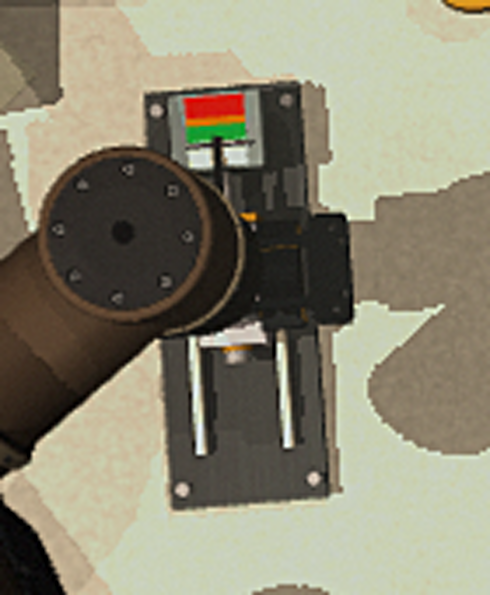

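```bash
cat > z.py <<'E'
import sys,pickle
from h import *
L=[]
for k in sys.argv[1:]:
    s=pickle.load(open("top%s.pkl"%k,"rb")); im=s["image"][190:250,212:255,::-1]
    a=cv2.resize(im,None,fx=6,fy=6,interpolation=cv2.INTER_NEAREST)
    s=pickle.load(open("scene%s.pkl"%k,"rb")); im=s["image"][180:215,370:410,::-1]
    b=cv2.resize(im,(258,226),interpolation=cv2.INTER_NEAREST)
    L.append(np.vstack([a,b]))
cv2.imwrite("pics/z%s.png"%sys.argv[-1],np.hstack(L))
E
python3 z.py 4 5
```

```text
(no output)
```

View pics/z5.png

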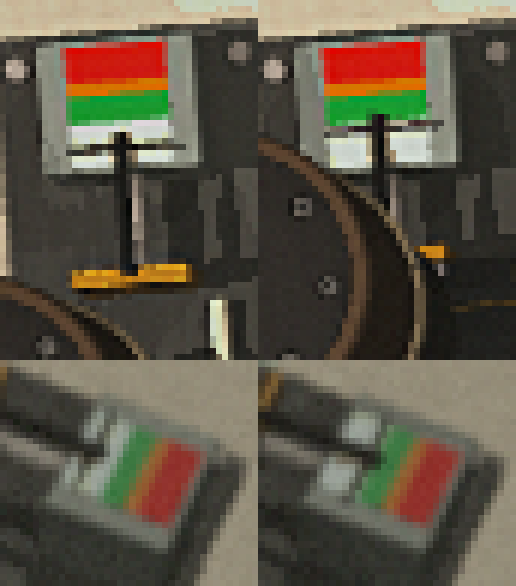

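The pointer has moved about 9 mm and stands just below the green. I advance another 8 mm in gentle steps.

jog_arm(commands=[{"x": 0.2,"y": 0,"z": 0,"roll": 0},{"x": 0.2,"y": 0,"z": 0,"roll": 0},{"x": 0.2,"y": 0,"z": 0,"roll": 0},{"x": 0.2,"y": 0,"z": 0,"roll": 0},{"x": 0,"y": 0,"z": 0,"roll": 0},{"x": 0,"y": 0,"z": 0,"roll": 0},{"x": 0,"y": 0,"z": 0,"roll": 0}])

```text
clock: 14.6
tool_pos: [0.5245, 0.2015, 0.0296]
orientation: [179.9, 0.2, 4.5]
force: [-13.8, 0.6, 13.4]
opening: 0.0497
```

```bash
python3 look.py 6; python3 z.py 4 5 6
```

```text
[0.52455489 0.20146009 0.02963132] [1.79939226e+02 1.76906621e-01 4.48604070e+00] [-13.80851265   0.6226929   13.21032782] 0.049814183346946955 14.7
```

View pics/z6.png

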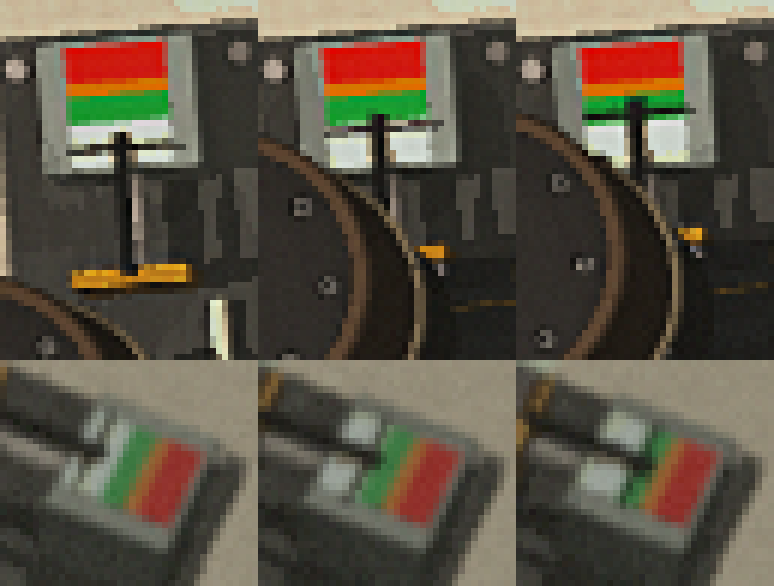

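jog_arm(commands=[{"x": 0.1,"y": 0,"z": 0,"roll": 0},{"x": 0,"y": 0,"z": 0,"roll": 0},{"x": 0,"y": 0,"z": 0,"roll": 0},{"x": 0,"y": 0,"z": 0,"roll": 0},{"x": 0,"y": 0,"z": 0,"roll": 0},{"x": 0,"y": 0,"z": 0,"roll": 0},{"x": 0,"y": 0,"z": 0,"roll": 0},{"x": 0,"y": 0,"z": 0,"roll": 0},{"x": 0,"y": 0,"z": 0,"roll": 0},{"x": 0,"y": 0,"z": 0,"roll": 0},{"x": 0,"y": 0,"z": 0,"roll": 0},{"x": 0,"y": 0,"z": 0,"roll": 0}])

```text
clock: 15.9
tool_pos: [0.5252, 0.2015, 0.0296]
orientation: [179.9, 0.2, 4.5]
force: [-16.1, 2.3, 14.2]
opening: 0.05
```

jog_arm(commands=[{"x": 0,"y": 0,"z": 0,"roll": 0},{"x": 0,"y": 0,"z": 0,"roll": 0},{"x": 0,"y": 0,"z": 0,"roll": 0},{"x": 0,"y": 0,"z": 0,"roll": 0},{"x": 0,"y": 0,"z": 0,"roll": 0},{"x": 0,"y": 0,"z": 0,"roll": 0},{"x": 0,"y": 0,"z": 0,"roll": 0},{"x": 0,"y": 0,"z": 0,"roll": 0},{"x": 0,"y": 0,"z": 0,"roll": 0},{"x": 0,"y": 0,"z": 0,"roll": 0},{"x": 0,"y": 0,"z": 0,"roll": 0},{"x": 0,"y": 0,"z": 0,"roll": 0}])

```text
clock: 17.1
tool_pos: [0.5252, 0.2015, 0.0296]
orientation: [179.9, 0.2, 4.5]
force: [-16.1, 1.3, 13.9]
opening: 0.0503
```

jog_arm(commands=[{"x": 0,"y": 0,"z": 0,"roll": 0},{"x": 0,"y": 0,"z": 0,"roll": 0},{"x": 0,"y": 0,"z": 0,"roll": 0},{"x": 0,"y": 0,"z": 0,"roll": 0},{"x": 0,"y": 0,"z": 0,"roll": 0},{"x": 0,"y": 0,"z": 0,"roll": 0},{"x": 0,"y": 0,"z": 0,"roll": 0},{"x": 0,"y": 0,"z": 0,"roll": 0},{"x": 0,"y": 0,"z": 0,"roll": 0},{"x": 0,"y": 0,"z": 0,"roll": 0},{"x": 0,"y": 0,"z": 0,"roll": 0},{"x": 0,"y": 0,"z": 0,"roll": 0}])

```text
clock: 18.3
tool_pos: [0.5252, 0.2015, 0.0296]
orientation: [179.9, 0.2, 4.5]
force: [-16.2, 0.5, 14.3]
opening: 0.0493
```

```bash
python3 look.py 7; python3 z.py 4 6 7
```

```text
[0.52518595 0.20147785 0.02964629] [179.93068067   0.20735728   4.48532699] [-15.38724156   1.63398785  14.25309468] 0.0496714500925824 18.4
```

View pics/z7.png

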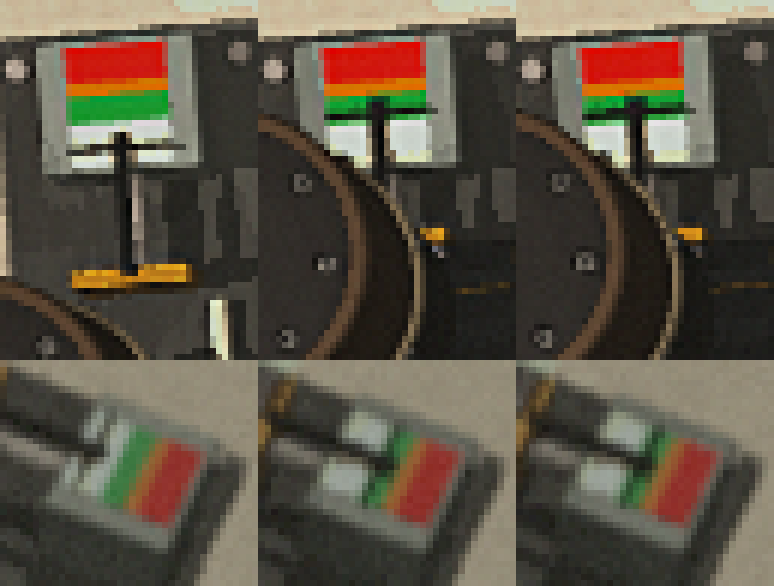

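View pics/scene7.png

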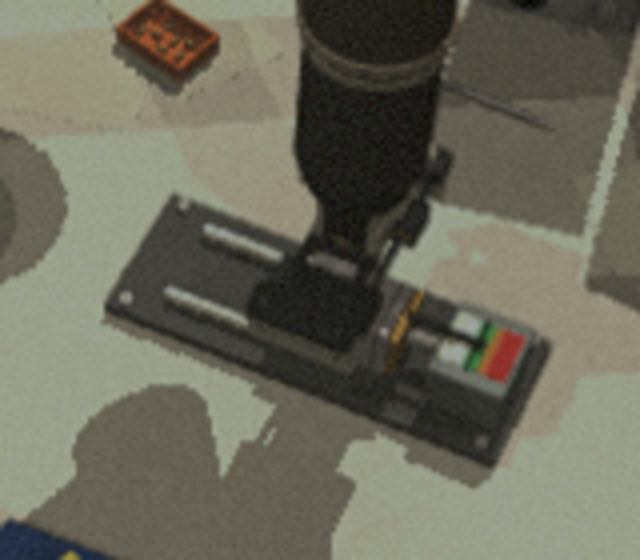

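The cross-bar is inside the green band, still short of orange, with the arm steady for 3.5 s at the same position. Handing in.

```bash
python3 -c "
from plant import ctrl
print(ctrl.close_job())"
```

```text
the job is handed in; nothing more can be done
None
```

The aluminium box is in the fixture, pressed against the brass plate with the pointer in the green band. The fingers were still holding it when I handed the job in at 18.4 s. No verdict was reported.

- **Moves:** I lifted the box off the blue case and set it down flat between the rails, screw face towards the plate and clear of it. I let it settle, gripped it again and slid it forward in small steps. I then held it still for about 3.5 s.
- **Pointer:** In the last pictures the cross-bar stands inside the green at about 16–17 mm of travel. It stayed short of the orange in every picture I took.
- **Arm:** It did not move during the hold. The finger opening read 50 mm, the box's width.
- **Force:** The push read about 16 N, more than the roughly 7 N the spring alone would give. About 14 N of vertical load also built up while sliding, so I put the difference down to friction. Both are well under the limits.
- **Distance to the plate:** The plate was reached about 3 mm sooner than the nominal 40 mm gap. I therefore set the final position from the pointer, not from distance.
- **Other objects:** I touched nothing else. The last pictures only covered the area around the fixture, so I did not recheck the rest of the bench.

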